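# Find the stamped transit tray and dock it in the dispatch bay

## Robot

A 6-joint arm with a two-finger parallel gripper is mounted at the origin on a cart in front of the work surface, level with it; the furniture and walls round the work are solid. World frame = base frame: x ahead of the robot, y to its left, z up, the work surface at z = 0. Lengths are in mm, angles in rad, forces in N, time in s.
With the tool pointing down it reaches from about 350 to 775 mm from the base axis. Payload 7.3 kg.
Tool frame: the origin (TCP) lies at the very end of the fingers, on their centre line; the grasp point (between the pads) lies 19 mm behind it; z points along the fingers, y is the line along which they close (so a half turn about z gives the same grasp; the last joint's range is limited). The gripper opens to 92 mm and grips with 3 to 60 N. Pads are 19 mm wide; open, the fingers measure 130 mm over their backs; the gripper's body (75 mm by 190 mm) begins 47 mm behind the grasp point.
Start: joints at [-0.146, 0.342, 1.524, -0, 1.275, -0.146], TCP at [525.019, 0.019, 226.741] pointing down, gripper open.
Joint ranges: [-2.53, 2.53], [-0.77, 2.02], [0.04, 2.7], [-1, 4.14], [0.28, 2.66], [-3.11, 3.11]. Speed limits (rad/s): [2.57, 2.57, 3.14, 3.14, 3.14, 3.14].

## Interface

Orientations are given as [roll, pitch, yaw] about the fixed x, y, z axes, in that order (R = Rz(yaw) Ry(pitch) Rx(roll)).
In Python, from plant import bot gives the robot as it stands.
- The arm moves only by the tool jog_arm, never from a script. Its argument "targets" is a list of rows, each an object with "xyz": the shift along the tool's x, y, z as a fraction of full scale, a list of three; "spin": the turn about the tool's z as a fraction of full scale. In form: [{"xyz": [x, y, z], "spin": spin}, ...]. A call has exactly 10 rows; each row shifts and turns the commanded pose from where the row before left it, along the tool's axes as they then stand; what a row does not reach is not made up. Full scale, the value 1, is 80 mm for a shift and 0.1 rad for a turn. A row lasts 1/8 s, in which the tool goes at most 62.5 mm and 10.7 degrees, less where a joint would pass 70% of its speed; a pose out of reach is approached as far as the arm can. A call with a number of a shift or a turn outside -1 to 1 is refused whole. A call with a gripper value outside its range is refused whole. "gripper" is the opening in per cent of the stroke, from 0 (shut) to 100 (fully open), set as the call begins (left out, the last holds). The fingers move at their own pace and stop on an object; the grip force is fixed at half the most. Time passes only in rows, so rows that do not move let the fingers close, or fill a call up. It gives the time, the measured TCP pose, the force, the opening and the grip force at its end, in the units of the state.
- bot.get_obs(): the state, without advancing time (a new reading comes with each control period).
- bot.capture(name): name is "scene" or "side" or "wrist"; returns the picture (480x640x3 uint8, blue, green, red); there is no depth.
- bot.get_calibration(name): a dict with "vfov" (degrees; the focal length in pixels is half the picture's height over the tangent of half this angle, whatever the lens; pixels are square), "cx", "cy" (the principal point, pixels), "k1" (the pictures are not rectified: a ray, as slopes to the right and down, at radius r is drawn at 1 + k1 r^2 times it, then the intrinsics apply), "eye" and "rotation" of the camera in the world. Camera axes: x right, y down, z forward; pixel columns grow to the right and rows downward; lengths in mm; the calibration is good to about 2 mm. A picture is of the moment at which its call begins: read the wrist's pose just before it. get_calibration takes no time and is no camera call; for the wrist camera it gives the pose at the moment of the call.
- bot.close_job(): hands the job in; it is judged then, once.
The state is a dict: "time": time; "joint_positions": joint angles; "dq": joint speeds; "tau": joint torques, N m; "tool_pos": TCP position; "tcp_rot": TCP orientation; "contact_force": force on the tool from outside, world axes, zero at the start; "moment": the same for the moment, N m; "grip_width": finger opening in mm; "finger_force": force on a finger pad.
Only numpy, scipy, OpenCV 4.12 (cv2) and the standard library are available. Lean on these libraries where they do the work, as an engineer would, in place of code of your own. Each camera call takes 0.05 s, during which the arm holds its last target. There are 200 camera calls.

## Task

One of the two black transit trays bears a ring-shaped stamp underneath; the other has only a plain rectangular label there. Without gripping or lifting anything, press down on the back ledge of the left-hand tray until it tips up to about 50 degrees and its underside faces you, keep it so for a second, let it down gently, and then do the same with the right-hand tray. Then push the stamped tray along the bench into the three-sided dispatch bay until it is fully home against the back stop, leaving the other tray and everything else where it stands.

Things in the scene. Friction and masses are not known exactly. Their poses are not given: they have to be found in the camera images.
- tray_a: One of two outwardly identical black lidded trays, grey lid, 0.3 to 0.5 kg, loose; the stamp shows only underneath. Origin: centre of the underside; x from front (robot side) to back, y left, z up. Tub 100 (x) x 110 (y) mm, upright walls, flange 2 mm proud at z 46-51, lid of 100 x 110 to z 59, pad on it to z 61. Front and back: a grip ledge 80 wide at z 46-51, open below, out to x = -81.5 and +81.5 mm
- tray_b: The other transit tray, same shape, size and axes as tray_a.
- tray_a_front (a point): On tray_a: middle of its lower front edge (x = -50 mm)
- tray_a_back (a point): On tray_a: middle of its lower back edge (x = +50 mm). Pressing the back ledge down tips the tray about this edge, which stays on the bench; at about 1 rad the ledge's end meets the bench. It takes 5 to 20 N, less as it rises, and the tray falls back flat if let go
- tray_a_ledge (a point): On tray_a: on the upper face of its back grip ledge, between lid and bead (x = +62, z = 51 mm). The flat to press is 24 mm (x, from the lid's 8 mm step outwards) by 80 mm (y); the ledge ends in a round bead 7 mm thick, 3 mm proud. The front ledge is its mirror image
- tray_b_front (a point): On tray_b: middle of its lower front edge (x = -50 mm)
- tray_b_back (a point): On tray_b: middle of its lower back edge (x = +50 mm). Pressing the back ledge down tips the tray about this edge, which stays on the bench; at about 1 rad the ledge's end meets the bench. It takes 5 to 20 N, less as it rises, and the tray falls back flat if let go
- tray_b_ledge (a point): On tray_b: on the upper face of its back grip ledge, between lid and bead (x = +62, z = 51 mm). The flat to press is 24 mm (x, from the lid's 8 mm step outwards) by 80 mm (y); the ledge ends in a round bead 7 mm thick, 3 mm proud. The front ledge is its mirror image
- stamp (a point): Centre of the stamp on the underside of the stamped tray: a pale ring 58 mm across with a bar through its middle. The other tray has a plain pale rectangular label 36 x 64 mm in that place. Hidden until a tray is tipped.
- bay: Dispatch bay: three-sided fence of aluminium bar 20 mm high, fixed, no floor. Origin: on the bench, where the centre of a fully home, square tray lies; x from the open mouth (robot side) to the back stop, y left. Stop face at x = +50 mm; side bars at y = +-63 (8 mm beside a tray), x = -10 to +50; splayed lead-ins open to +-78 at x = -45. A tray's back ledge passes over the stop.
- loupe: Bystander, to be left alone: black standing loupe, 37 mm across, 40 mm tall; origin: centre of its underside.
- objective_b: Bystander, to be left alone: microscope objective standing on its wide end, 25 mm across, 46 mm tall; origin: centre of its underside.
- tape_roll: Bystander, to be left alone: roll of tape lying flat, 57 mm across, 19 mm tall; origin: centre of its underside.
- screwdriver_red: Bystander, to be left alone: small screwdriver lying on the bench, 131 mm long along its own y, 17 mm thick; origin: centre of its underside.
- oil_dropper: Bystander, to be left alone: dropper bottle, 29 mm across, 86 mm tall; origin: centre of its underside.
- lens_tissue: Bystander, to be left alone: flat card box of lens tissue, 95 x 62 x 21 mm; origin: centre of its underside.
- sample_box_1: Bystander, to be left alone: round lidded sample box, 45 mm across, 14 mm tall; origin: centre of its underside.

How it is judged (in metres and radians):
On the way, in this order (a step that is already met when the one before it is completed fails the run):
1. the left-hand tray is held tipped back on its lower back edge, underside towards the robot, by more than 0.75 rad, for half a second (((y of tray_a in the frame of tray_b above 0 m and angle between tray_a's own z axis and vertical above 0.75 rad and height (world z) of tray_a_front above 0.05 m and height (world z) of tray_a_back below 0.015 m and angle between tray_b's own z axis and vertical below 0.12 rad and horizontal distance between each of tray_a, tray_b and bay above 0.09 m) or (y of tray_b in the frame of tray_a above 0 m and angle between tray_b's own z axis and vertical above 0.75 rad and height (world z) of tray_b_front above 0.05 m and height (world z) of tray_b_back below 0.015 m and angle between tray_a's own z axis and vertical below 0.12 rad and horizontal distance between each of tray_b, tray_a and bay above 0.09 m))), for 0.5 s.
2. with the left-hand tray down again, the right-hand tray is held tipped back in the same way (((y of tray_a in the frame of tray_b above 0 m and angle between tray_b's own z axis and vertical above 0.75 rad and height (world z) of tray_b_front above 0.05 m and height (world z) of tray_b_back below 0.015 m and angle between tray_a's own z axis and vertical below 0.12 rad and horizontal distance between each of tray_b, tray_a and bay above 0.09 m) or (y of tray_b in the frame of tray_a above 0 m and angle between tray_a's own z axis and vertical above 0.75 rad and height (world z) of tray_a_front above 0.05 m and height (world z) of tray_a_back below 0.015 m and angle between tray_b's own z axis and vertical below 0.12 rad and horizontal distance between each of tray_a, tray_b and bay above 0.09 m))), for 0.5 s.
At the end, for the whole second after the job is handed in: The stamped tray lies flat and still in the bay, square to it within 0.1 rad and within 6 mm of touching the back stop; the other tray lies flat and still within 40 mm of where it stood (horizontal distance between tray_a and bay below 0.011 m and x of tray_a in the frame of bay between -0.006 and 0.006 m and angle between the x axis of tray_a and the x axis of bay, either way round below 0.1 rad and angle between each of tray_a, tray_b's own z axis and vertical below 0.05 rad and distance of tray_b from where it was at the start of the episode below 0.04 m and linear speed of each of tray_a, tray_b below 0.01 m/s).
It fails at once if a tray is lifted or carried: its lower front and back edges are both more than 20 mm off the bench (height (world z) of each of tray_a_front, tray_a_back above 0.02 m or height (world z) of each of tray_b_front, tray_b_back above 0.02 m).
It fails at once if a tray is dropped or flung: it turns faster than 6 rad/s (angular speed of any of tray_a, tray_b above 6 rad/s).
It fails at once if a tray is tipped right over (more than 1.2 rad) (angle between any of tray_a, tray_b's own z axis and vertical above 1.2 rad).
It fails at once if the unstamped tray is pushed into the bay (horizontal distance between tray_b and bay below 0.06 m).
It fails at once if a bystander is moved by more than 30 mm or knocked over (distance of any of loupe, objective_b, tape_roll, screwdriver_red, oil_dropper, lens_tissue, sample_box_1 from where it was at the start of the episode above 0.03 m or angle between any of loupe, objective_b, oil_dropper's own z axis and vertical above 0.6 rad).
It also fails if it takes over 72 s, if anything falls off the work surface, if the arm or the gripper's body presses on something with over 40 N, if the wrist force passes 120 N, or if a joint passes its speed limit or range.

## Working session

There is one attempt and no reset: what is moved stays moved. The work goes in short steps, Python scripts to look and compute and a tool call to move; the robot and the scene stay as the last step left them, time stands still between calls to the robot, and variables do not carry over. Pictures are saved under pics/ and viewed, at most 10 in all, crops included, and the job is handed in when it is done.

Besides the shell and the picture viewer there is one more tool, called in YAML: its name, and indented under it one key for each argument. jog_arm: Moves the arm, as the interface text tells. Shift numbers are shares of 80 mm and turn numbers shares of 0.1 rad, none past 1 either way. Its arguments: {"type":"object","properties":{"targets":{"type":"array","items":{"type":"object","properties":{"xyz":{"type":"array","items":{"type":"number"}},"spin":{"type":"number"}}}},"gripper":{"type":"number"}},"required":["targets"]}

```bash
ls; mkdir -p pics
cat > h.py <<'E'
import numpy as np, cv2
from plant import bot
def K(c):
    f=240/np.tan(np.radians(c['vfov'])/2); return f
def ray(c,u,v):
    f=K(c); d=np.array([(u-c['cx'])/f,(v-c['cy'])/f]); s=d.copy()
    for _ in range(20): s=d/(1+c['k1']*(s@s))
    r=np.array(c['rotation'])@np.array([s[0],s[1],1.]); return np.array(c['eye'],float),r
def onz(c,u,v,z):
    e,r=ray(c,u,v); return e+r*(z-e[2])/r[2]
def proj(c,p):
    q=np.array(c['rotation']).T@(np.array(p,float)-np.array(c['eye'])); s=q[:2]/q[2]
    s=s*(1+c['k1']*(s@s)); return s*K(c)+[c['cx'],c['cy']]
def tri(c1,p1,c2,p2):
    e1,r1=ray(c1,*p1); e2,r2=ray(c2,*p2)
    A=np.stack([r1,-r2],1); t=np.linalg.lstsq(A,e2-e1,rcond=None)[0]
    a=e1+t[0]*r1; b=e2+t[1]*r2; return (a+b)/2,np.linalg.norm(a-b)
E
python3 - <<'E'
from h import *
for n in ("scene","side","wrist"):
    cv2.imwrite(f"pics/{n}0.png",bot.capture(n)); print(n,bot.get_calibration(n))
print(bot.get_obs())
E
```

```text
pics
scene {'vfov': 46.47053050986371, 'cx': 320.11877830623763, 'cy': 242.37197473046865, 'k1': 0.055583369570242215, 'eye': array([  775.24568557, -1080.61771467,   761.94962061]), 'rotation': array([-2.15631348,  0.01059715,  0.22540862])}
side {'vfov': 53.19321506540085, 'cx': 316.0439063112094, 'cy': 249.06077500953486, 'k1': -0.03616459306152034, 'eye': array([  38.39749093, -862.94709081,  514.06169337]), 'rotation': array([-2.00369453, -0.01565395, -0.53059845])}
wrist {'vfov': 65.30385578285986, 'cx': 318.9358584816864, 'cy': 236.94440606559132, 'k1': -0.06356065543382773, 'eye': array([526.01261806,  72.7678086 , 383.67279497]), 'rotation': array([2.86902602e+00, 1.07744537e-03, 5.71559754e-04])}
{'time': 0.15, 'joint_positions': array([-1.45998113e-01,  3.42546336e-01,  1.52477125e+00,  2.85119345e-05,
        1.27538931e+00, -1.45998808e-01]), 'dq': array([ 0.00114167, -0.00042751, -0.00291103, -0.00042739, -0.00051399,
       -0.0009828 ]), 'tau': array([ 7.52666965e-04, -4.31470585e+01, -2.44352603e+01,  7.18239485e-02,
        5.38185902e-02, -1.32920518e-04]), 'tool_pos': array([5.24711215e+02, 7.44830567e-02, 2.26222289e+02]), 'tcp_rot': array([-3.14049424e+00, -1.89077461e-04,  1.57078860e+00]), 'contact_force': array([-0.06449104,  0.68886063,  1.01427354]), 'moment': array([ 0.01968162, -0.02974343,  0.01567189]), 'finger_force': 0.0, 'grip_width': 91.6739610515754}
```

View pics/scene0.png

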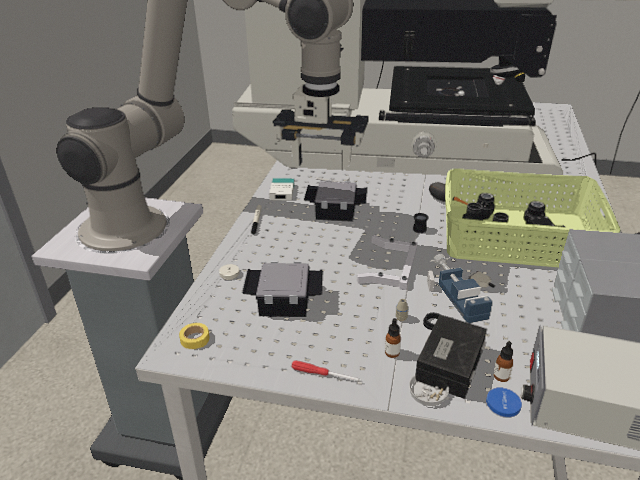

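View pics/side0.png

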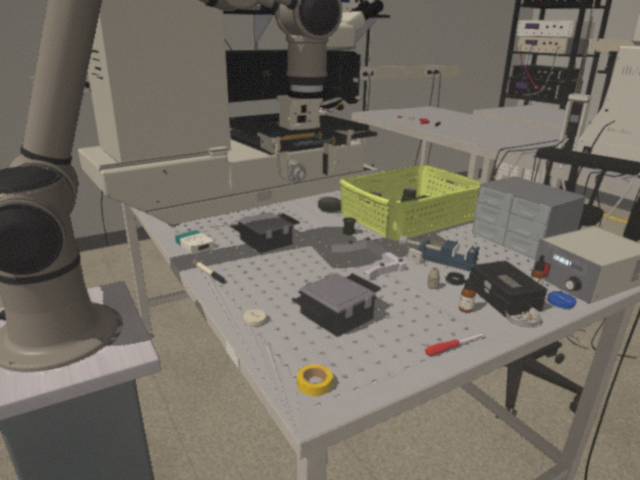

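View pics/wrist0.png

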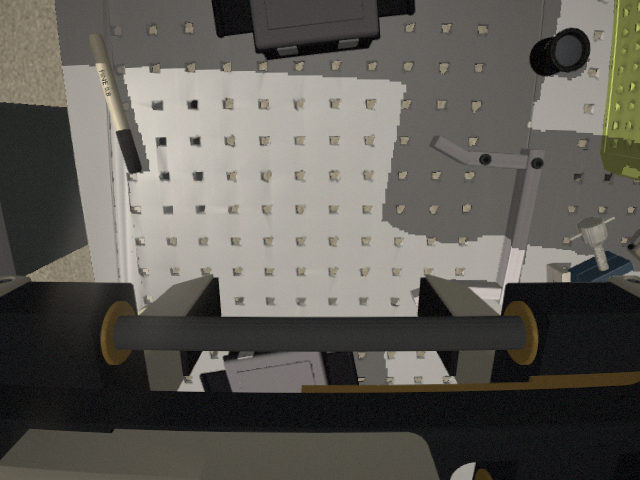

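jog_arm:
  targets:
    - {"xyz": [0, -0.5, -0.4], "spin": 0}
    - {"xyz": [0, -0.5, -0.4], "spin": 0}
    - {"xyz": [0, -0.5, -0.4], "spin": 0}
    - {"xyz": [0, 0, 0], "spin": 1}
    - {"xyz": [0, 0, 0], "spin": 1}
    - {"xyz": [0, 0, 0], "spin": 1}
    - {"xyz": [0, 0, 0], "spin": 1}
    - {"xyz": [0, 0, 0], "spin": 1}
    - {"xyz": [0, 0, 0], "spin": 1}
    - {"xyz": [0, 0, 0], "spin": 1}
  gripper: 0

```text
time: 1.4
tool_pos: [404.8, 0.1, 322.5]
tcp_rot: [-3.141, 0.0, 0.868]
contact_force: [-0.7, 0.4, 0.4]
grip_width: 0.9
finger_force: 0.0
```

jog_arm:
  targets:
    - {"xyz": [0, 0, 0], "spin": 1}
    - {"xyz": [0, 0, 0], "spin": 1}
    - {"xyz": [0, 0, 0], "spin": 1}
    - {"xyz": [0, 0, 0], "spin": 1}
    - {"xyz": [0, 0, 0], "spin": 1}
    - {"xyz": [0, 0, 0], "spin": 1}
    - {"xyz": [0, 0, 0], "spin": 1}
    - {"xyz": [0, 0, 0], "spin": 1}
    - {"xyz": [0, 0, 0], "spin": 0.7}
    - {"xyz": [0, 0, 0], "spin": 0}

```text
time: 2.65
tool_pos: [404.8, 0.1, 322.6]
tcp_rot: [-3.142, 0.0, 0.001]
contact_force: [-0.0, -0.7, -0.0]
grip_width: 0.4
finger_force: 0.0
```

```bash
python3 - <<'E'
s=open('h.py').read()
s=s.replace("from plant import bot","from plant import bot\nfrom scipy.spatial.transform import Rotation as Ro\nimport json").replace("np.array(c['rotation'])","Ro.from_euler('xyz',c['rotation']).as_matrix()")
open('h.py','w').write(s)
E
python3 - <<'E'
from h import *
import pickle
o=bot.get_obs();print(o['tool_pos'],o['tcp_rot'],o['joint_positions'],o['time'],o['grip_width'])
c=bot.get_calibration('wrist'); im=bot.capture('wrist'); cv2.imwrite('pics/wrist1.png',im)
pickle.dump(c,open('w1.pkl','wb'))
print(c)
E
```

```text
[4.04841170e+02 5.36577452e-02 3.22550959e+02] [-3.14151570e+00  4.37140713e-04  1.47299230e-03] [-1.89715916e-01  5.03810513e-02  1.63024058e+00 -7.56250629e-06
  1.46141483e+00  1.37960826e+00] 2.65 0.37738099464905484
{'vfov': 65.30385578285986, 'cx': 318.9358584816864, 'cy': 236.94440606559132, 'k1': -0.06356065543382773, 'eye': array([4.78813231e+02, 1.04371115e-01, 4.79980311e+02]), 'rotation': array([ 2.86757480e+00,  1.05443196e-03, -1.56877813e+00])}
```

View pics/wrist1.png

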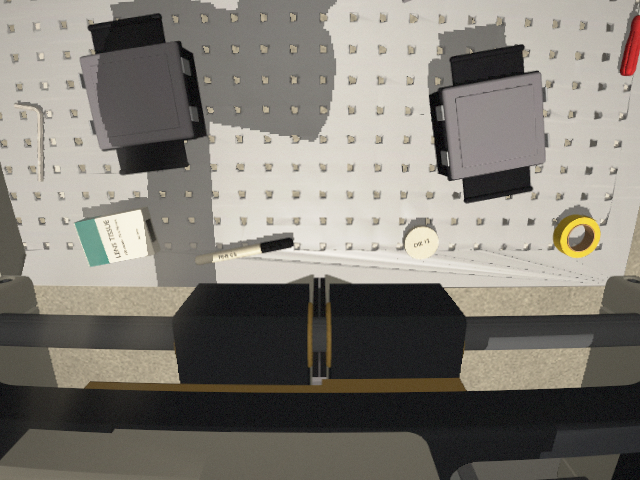

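jog_arm:
  targets:
    - {"xyz": [0.5, 0, 0], "spin": 0}
    - {"xyz": [0.5, 0, 0], "spin": 0}
    - {"xyz": [0.5, 0, 0], "spin": 0}
    - {"xyz": [0.25, 0, 0], "spin": 0}
    - {"xyz": [0, 0, 0], "spin": 0}
    - {"xyz": [0, 0, 0], "spin": 0}
    - {"xyz": [0, 0, 0], "spin": 0}
    - {"xyz": [0, 0, 0], "spin": 0}
    - {"xyz": [0, 0, 0], "spin": 0}
    - {"xyz": [0, 0, 0], "spin": 0}

```text
time: 3.95
tool_pos: [544.9, 0.1, 322.9]
tcp_rot: [3.142, -0.0, 0.001]
contact_force: [-0.2, 0.1, -0.8]
grip_width: 0.3
finger_force: 0.0
```

Run:
```python
from h import *
import pickle
c=bot.get_calibration('wrist'); im=bot.capture('wrist'); cv2.imwrite('pics/wrist2.png',im)
pickle.dump(c,open('w2.pkl','wb'))
print(c['eye'])
a=cv2.imread('pics/wrist1.png')
L=cv2.resize(a[5:185,70:220],None,fx=2.6,fy=2.6,interpolation=2)
R=cv2.resize(a[35:215,420:570],None,fx=2.6,fy=2.6,interpolation=2)
cv2.imwrite('pics/c1.png',np.hstack([L,R]))
```

```text
[6.18762113e+02 1.56027322e-01 4.80336347e+02]
```

View pics/wrist2.png

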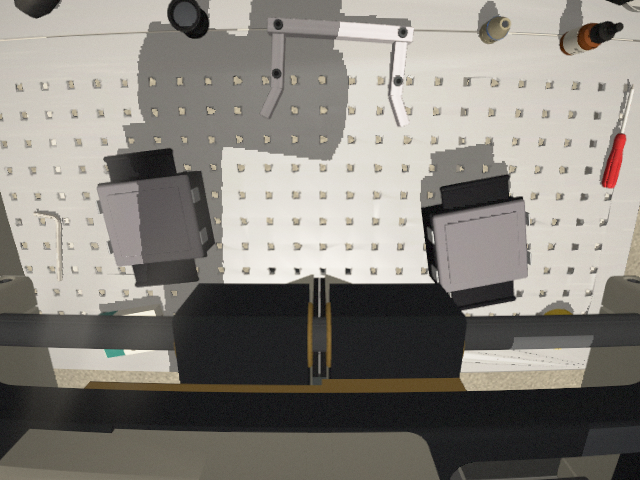

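View pics/c1.png

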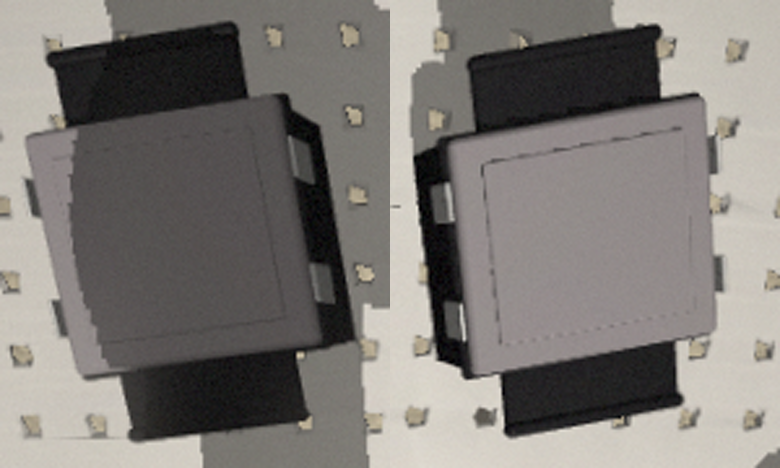

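Run:
```python
from h import *
import pickle
c1=pickle.load(open('w1.pkl','rb'));c2=pickle.load(open('w2.pkl','rb'))
P={'L':(np.array([(26,137),(284,96),(322,344),(82,377),(48,56),(236,26),(136,438),(308,420)])/2.6+[70,5]),
'R':(np.array([(53,143),(315,97),(325,333),(78,376),(79,62),(270,30),(120,434),(292,402)])/2.6+[420,35])}
for k,p in P.items():
    lid=np.array([onz(c1,*q,58) for q in p[:4]]); led=np.array([onz(c1,*q,51) for q in p[4:]])
    print(k,'lid\n',lid.round(1),lid.mean(0).round(1)); print('ledge\n',led.round(1),led.mean(0).round(1))
    f=lid[[0,1]].mean(0)-lid[[2,3]].mean(0); g=led[:2].mean(0)-led[2:].mean(0)
    print('yaw',np.arctan2(f[1],f[0]),np.arctan2(g[1],g[0]),np.linalg.norm(f),np.linalg.norm(g))
    print('proj w2 of lid corners',[proj(c2,q).round(0).tolist() for q in lid])
print('tri lid', tri(c1,P['L'][0],c2,(98,186)),tri(c1,P['R'][0],c2,(426,208)),tri(c1,P['R'][1],c2,(523,197)))
for n,q in dict(sl=(277,73),sr=(398,80),cl=(278,24),cr=(403,32),tipL=(265,115),tipR=(404,123),inL=(285,36),inR=(393,41)).items(): print(n,onz(c2,*q,20).round(1))
# wrist2 bay crop plus scene crop
a=cv2.imread('pics/wrist2.png'); s=cv2.imread('pics/scene0.png')
cv2.imwrite('pics/c2.png',np.vstack([cv2.resize(a[0:140,240:440],None,fx=4,fy=4,interpolation=2)]))
```

```text
L lid
 [[559.6 257.4  58. ]
 [571.9 146.9  58. ]
 [473.9 138.3  58. ]
 [461.4 245.5  58. ]] [516.7 197.   58. ]
ledge
 [[592.2 248.2  51. ]
 [600.6 167.4  51. ]
 [434.1 228.3  51. ]
 [441.4 149.4  51. ]] [517.1 198.3  51. ]
yaw 0.10384761682771211 0.11861836588900822 98.61330555515634 159.81779223003375
proj w2 of lid corners [[97.0, 187.0], [189.0, 176.0], [204.0, 258.0], [118.0, 267.0]]
R lid
 [[ 523.9 -129.3   58. ]
 [ 544.9 -238.6   58. ]
 [ 448.1 -256.6   58. ]
 [ 427.9 -147.9   58. ]] [ 486.2 -193.1   58. ]
ledge
 [[ 556.7 -140.1   51. ]
 [ 571.7 -219.9   51. ]
 [ 401.2 -172.    51. ]
 [ 416.5 -250.1   51. ]] [ 486.5 -195.5   51. ]
yaw 0.18755068365823713 0.19730426222453148 98.09943199764076 158.3885153881471
proj w2 of lid corners [[431.0, 218.0], [525.0, 200.0], [527.0, 278.0], [439.0, 294.0]]
tri lid (array([560.41532305, 259.35939773,  53.49139854]), np.float64(1.2883567057278547)) (array([ 527.73725458, -136.85300882,   22.14396764]), np.float64(6.660777933158171)) (array([ 546.73318273, -244.15078638,   45.98132183]), np.float64(2.207719803721428))
sl [685.5  48.9  20. ]
sr [678.4 -90.8  20. ]
cl [737.9  46.7  20. ]
cr [730.2 -94.2  20. ]
tipL [638.9  64.2  20. ]
tipR [ 630.2 -100.3   20. ]
inL [725.2  39.   20. ]
inR [720.5 -83.2  20. ]
```

View pics/c2.png

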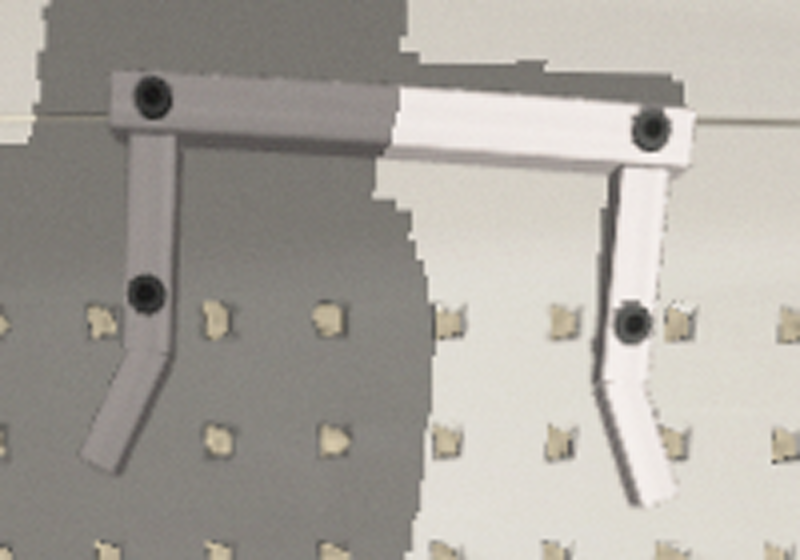

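Run:
```python
from h import *
import pickle
c2=pickle.load(open('w2.pkl','rb'))
g=lambda x,y,z=20:onz(c2,x/4+240,y/4,z)[:2]
for n,q in dict(stopL=(180,136),stopR=(620,163),L1=(174,140),L2=(168,350),R1=(622,170),R2=(608,378),tipL=(118,472),tipR=(640,505)).items(): print(n,g(*q).round(1))
print('base',g(180,152,0),g(615,175,0))
sl,sr=g(180,136),g(620,163); d=sl-sr; yaw=np.arctan2(-d[0],d[1]); ex=np.array([np.cos(yaw),np.sin(yaw)]); m=(g(174,140)+g(622,170))/2
print('yaw',yaw,'stopmid',m,'bay',m-50*ex)
```

```text
stopL [727.3  39. ]
stopR [720.8 -85.5]
L1 [726.3  40.7]
L2 [669.6  43.5]
R1 [718.9 -86.1]
R2 [662.3 -84.5]
tipL [635.4  59. ]
tipR [626.4 -95.7]
base [727.62910921  40.77003119] [721.87177341 -87.86295537]
yaw -0.05243088725440364 stopmid [722.60891967 -22.70842033] bay [672.67762888 -20.08807691]
```

jog_arm:
  targets:
    - {"xyz": [0.116, -0.514, 0.3], "spin": 0}
    - {"xyz": [0.116, -0.514, 0.3], "spin": 0}
    - {"xyz": [0.116, -0.514, 0.3], "spin": 0}
    - {"xyz": [0.116, -0.514, 0.3], "spin": 0}
    - {"xyz": [0.116, -0.514, 0.3], "spin": 0}
    - {"xyz": [0, 0, 0.5], "spin": -0.55}
    - {"xyz": [0, 0, 0.5], "spin": -0.55}
    - {"xyz": [0, 0, 0.5], "spin": 0}
    - {"xyz": [0, 0, 0], "spin": 0}
    - {"xyz": [0, 0, 0], "spin": 0}

```text
time: 5.25
tool_pos: [592.3, 206.0, 84.3]
tcp_rot: [-3.141, -0.002, 0.111]
contact_force: [0.5, -0.6, 0.2]
grip_width: 0.5
finger_force: 0.0
```

Run:
```python
from h import *
c=bot.get_calibration('wrist'); im=bot.capture('wrist'); cv2.imwrite('pics/wrist3.png',im)
o=bot.get_obs(); print(o['tool_pos'],o['tcp_rot'])
```

```text
[592.63487532 206.01988847  84.90877862] [-3.14126669 -0.00368776  0.11074268]
```

View pics/wrist3.png

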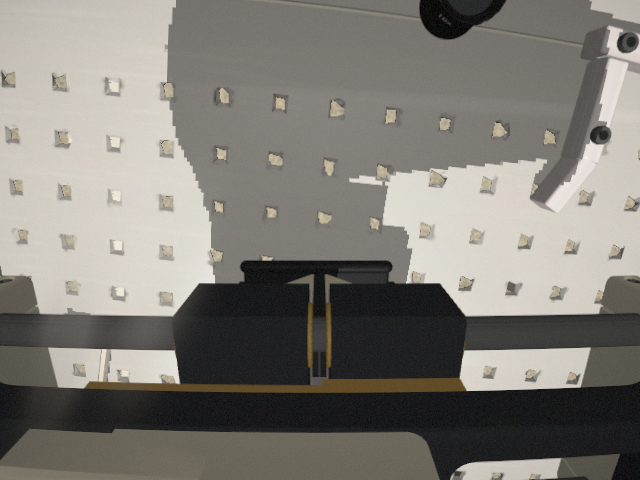

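Run:
```python
from h import *
c=bot.get_calibration('wrist'); o=bot.get_obs()
y=o['tcp_rot'][2]
for uv in ((241,262),(392,262),(316,262)):
    d=onz(c,*uv,52)-o['tool_pos']; print(d[0]*np.cos(y)+d[1]*np.sin(y), -d[0]*np.sin(y)+d[1]*np.cos(y))
```

```text
6.488423162132794 42.07777350795382
6.574122191087916 -39.402937940772205
6.568174310561864 1.584529049873555
```

jog_arm:
  targets:
    - {"xyz": [0, 0, 0.12], "spin": 0}
    - {"xyz": [0, 0, 0.12], "spin": 0}
    - {"xyz": [0, 0, 0.08], "spin": 0}
    - {"xyz": [0, 0, 0], "spin": 0}
    - {"xyz": [0, 0, 0], "spin": 0}
    - {"xyz": [0, 0, 0], "spin": 0}
    - {"xyz": [0, 0, 0], "spin": 0}
    - {"xyz": [0, 0, 0], "spin": 0}
    - {"xyz": [0, 0, 0], "spin": 0}
    - {"xyz": [0, 0, 0], "spin": 0}

```text
time: 6.55
tool_pos: [591.3, 205.8, 57.2]
tcp_rot: [3.142, -0.0, 0.111]
contact_force: [0.2, 0.5, -0.3]
grip_width: 0.7
finger_force: 0.0
```

jog_arm:
  targets:
    - {"xyz": [0, 0, 0.039], "spin": 0}
    - {"xyz": [0, 0, 0.039], "spin": 0}
    - {"xyz": [0.047, 0, 0.015], "spin": 0}
    - {"xyz": [0.046, 0, 0.02], "spin": 0}
    - {"xyz": [0.044, 0, 0.023], "spin": 0}
    - {"xyz": [0.042, 0, 0.026], "spin": 0}
    - {"xyz": [0.04, 0, 0.03], "spin": 0}
    - {"xyz": [0.039, 0, 0.032], "spin": 0}
    - {"xyz": [0, 0, 0], "spin": 0}
    - {"xyz": [0, 0, 0], "spin": 0}

```text
time: 7.8
tool_pos: [611.9, 208.0, 39.3]
tcp_rot: [3.142, -0.0, 0.111]
contact_force: [0.4, 0.7, 4.2]
grip_width: 0.4
finger_force: 2.0
```

Run:
```python
from h import *
o=bot.get_obs(); print(o['tool_pos'],o['contact_force'])
cv2.imwrite('pics/side4.png',cv2.resize(bot.capture('side')[170:290,180:400],None,fx=3,fy=3,interpolation=2))
```

```text
[611.85789231 208.04640658  39.25286239] [0.36547333 0.74592091 4.1689171 ]
```

View pics/side4.png

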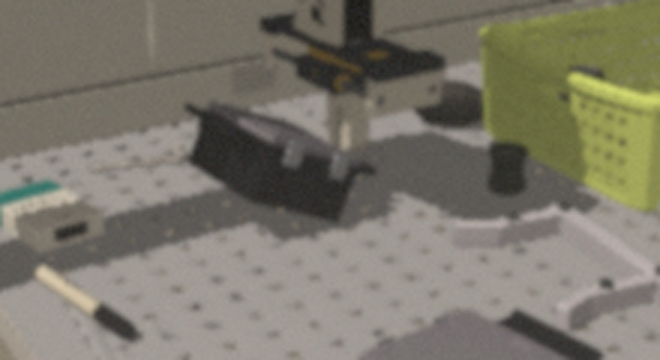

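jog_arm:
  targets:
    - {"xyz": [0.035, 0, 0.035], "spin": 0}
    - {"xyz": [0.034, 0, 0.038], "spin": 0}
    - {"xyz": [0.03, 0, 0.039], "spin": 0}
    - {"xyz": [0.026, 0, 0.042], "spin": 0}
    - {"xyz": [0.024, 0, 0.044], "spin": 0}
    - {"xyz": [0.021, 0, 0.045], "spin": 0}
    - {"xyz": [0.008, 0, 0.019], "spin": 0}
    - {"xyz": [0, 0, 0], "spin": 0}
    - {"xyz": [0, 0, 0], "spin": 0}
    - {"xyz": [0, 0, 0], "spin": 0}

```text
time: 9.1
tool_pos: [626.0, 209.6, 18.4]
tcp_rot: [3.142, -0.0, 0.111]
contact_force: [4.0, 0.9, 1.5]
grip_width: 0.6
finger_force: 1.8
```

jog_arm:
  targets:
    - {"xyz": [0, 0, 0], "spin": 0}
    - {"xyz": [0, 0, 0], "spin": 0}
    - {"xyz": [0, 0, 0], "spin": 0}
    - {"xyz": [0, 0, 0], "spin": 0}
    - {"xyz": [0, 0, 0], "spin": 0}
    - {"xyz": [0, 0, 0], "spin": 0}
    - {"xyz": [0, 0, 0], "spin": 0}
    - {"xyz": [0, 0, 0], "spin": 0}
    - {"xyz": [0, 0, 0], "spin": 0}
    - {"xyz": [0, 0, 0], "spin": 0}

```text
time: 10.35
tool_pos: [626.0, 209.6, 18.3]
tcp_rot: [3.142, -0.0, 0.111]
contact_force: [3.8, -0.1, 2.1]
grip_width: 0.4
finger_force: 2.1
```

Run:
```python
from h import *
o=bot.get_obs(); print(o['tool_pos'],o['contact_force'])
for n in('side','scene'):
    a=np.mean([bot.capture(n).astype(float) for _ in range(3)],0); cv2.imwrite(f'pics/L_{n}.png',a)
c=bot.get_calibration('side')
g=cv2.cvtColor(cv2.imread('pics/L_side.png'),6)
th=.92; y=.11; ex=np.array([np.cos(y),np.sin(y),0]); ey=np.array([-np.sin(y),np.cos(y),0]); B=np.array([517,197.5,0])+50*ex
up=-ex*np.cos(th)+np.array([0,0,np.sin(th)])
n=-(ex*np.sin(th)+np.array([0,0,np.cos(th)])); v=np.array(c['eye'])-B; print('graze',v@n/np.linalg.norm(v))
for s in range(0,101,10): print(s,[int(g[int(q[1]+.5),int(q[0]+.5)]) for q in (proj(c,B+up*s+ey*w) for w in range(-50,51,10))])
```

```text
[625.9908902  209.60671058  18.28634386] [ 3.78119044 -0.07837732  2.09194992]
graze 0.15389510310678783
0 [68, 66, 75, 56, 63, 61, 66, 70, 58, 58, 59]
10 [53, 55, 47, 48, 47, 51, 55, 48, 48, 49, 56]
20 [47, 43, 45, 44, 47, 48, 50, 49, 48, 51, 84]
30 [44, 44, 48, 56, 54, 67, 68, 61, 57, 67, 107]
40 [44, 61, 72, 89, 89, 88, 80, 74, 66, 68, 81]
50 [52, 83, 87, 96, 100, 96, 91, 90, 77, 64, 76]
60 [61, 77, 97, 102, 102, 100, 96, 89, 67, 58, 101]
70 [60, 91, 96, 86, 90, 87, 88, 72, 52, 69, 67]
80 [74, 61, 62, 67, 66, 72, 64, 42, 43, 50, 77]
90 [47, 48, 51, 51, 47, 44, 45, 43, 41, 52, 88]
100 [47, 48, 46, 46, 45, 46, 40, 43, 42, 49, 94][ WARN:0@3.765] global loadsave.cpp:1063 imwrite_ Unsupported depth image for selected encoder is fallbacked to CV_8U.
```

jog_arm:
  targets:
    - {"xyz": [-0.008, 0, -0.019], "spin": 0}
    - {"xyz": [-0.021, 0, -0.045], "spin": 0}
    - {"xyz": [-0.024, 0, -0.044], "spin": 0}
    - {"xyz": [-0.026, 0, -0.042], "spin": 0}
    - {"xyz": [-0.03, 0, -0.039], "spin": 0}
    - {"xyz": [-0.034, 0, -0.038], "spin": 0}
    - {"xyz": [-0.035, 0, -0.035], "spin": 0}
    - {"xyz": [-0.039, 0, -0.032], "spin": 0}
    - {"xyz": [-0.04, 0, -0.03], "spin": 0}
    - {"xyz": [-0.042, 0, -0.026], "spin": 0}

```text
time: 11.9
tool_pos: [602.0, 207.0, 46.9]
tcp_rot: [3.142, -0.0, 0.111]
contact_force: [1.6, 0.4, 7.3]
grip_width: 0.1
finger_force: 3.6
```

jog_arm:
  targets:
    - {"xyz": [-0.044, 0, -0.023], "spin": 0}
    - {"xyz": [-0.046, 0, -0.02], "spin": 0}
    - {"xyz": [-0.047, 0, -0.015], "spin": 0}
    - {"xyz": [0, 0, -0.02], "spin": 0}
    - {"xyz": [0, 0, -0.02], "spin": 0}
    - {"xyz": [0, 0, -0.03], "spin": 0}
    - {"xyz": [0, 0, -0.1], "spin": 0}
    - {"xyz": [0, 0, -0.5], "spin": 0}
    - {"xyz": [0, 0, -0.5], "spin": 0}
    - {"xyz": [0, 0, -0.5], "spin": -0.8}

```text
time: 13.15
tool_pos: [590.7, 205.7, 185.7]
tcp_rot: [-3.142, 0.001, 0.193]
contact_force: [0.6, 0.8, -0.0]
grip_width: 0.6
finger_force: 0.0
```

jog_arm:
  targets:
    - {"xyz": [-0.1616, 0.5825, 0], "spin": 0}
    - {"xyz": [-0.1616, 0.5825, 0], "spin": 0}
    - {"xyz": [-0.1616, 0.5825, 0], "spin": 0}
    - {"xyz": [-0.1616, 0.5825, 0], "spin": 0}
    - {"xyz": [-0.1616, 0.5825, 0], "spin": 0}
    - {"xyz": [-0.1616, 0.5825, 0], "spin": 0}
    - {"xyz": [-0.1616, 0.5825, 0.3], "spin": 0}
    - {"xyz": [-0.1616, 0.5825, 0.3], "spin": 0}
    - {"xyz": [0, 0, 0.3], "spin": 0}
    - {"xyz": [0, 0, 0.3], "spin": 0}

```text
time: 14.4
tool_pos: [559.8, -180.6, 87.7]
tcp_rot: [-3.141, 0.001, 0.189]
contact_force: [0.9, -1.0, -0.2]
grip_width: 0.4
finger_force: 0.0
```

```bash
cat > led.py <<'E'
from h import *
c=bot.get_calibration('wrist'); o=bot.get_obs(); im=bot.capture('wrist'); cv2.imwrite('pics/wled.png',im)
print(o['tool_pos'],o['tcp_rot'][2])
m=(im.max(2)<52).astype(np.uint8); m[283:]=0
n,l,s,_=cv2.connectedComponentsWithStats(m)
y=o['tcp_rot'][2]
for i in range(1,n):
    if s[i,4]>200:
        xs=[]; print('blob',s[i])
        for u in range(s[i,0]+3,s[i,0]+s[i,2]-2,max(1,s[i,2]//8)):
            v=np.where(l[:,u]==i)[0].min(); d=onz(c,u,v,52)-o['tool_pos']
            print((d[0]*np.cos(y)+d[1]*np.sin(y)).round(1),(-d[0]*np.sin(y)+d[1]*np.cos(y)).round(1),end=' | ')
        print()
E
python3 led.py
```

```text
[ 559.7908914  -180.60606899   87.65931154] 0.1890895293901833
blob [611   0  29  16 368]
139.3 -143.2 | 139.4 -144.8 | 139.5 -146.4 | 139.7 -148.0 | 139.8 -149.6 | 139.9 -151.2 | 140.1 -152.9 | 140.2 -154.5 | 
blob [188  16  20  20 298]
126.2 60.5 | 127.1 59.5 | 127.5 58.5 | 127.5 57.6 | 127.5 56.6 | 127.9 55.6 | 127.0 54.7 | 126.5 53.8 | 
blob [ 243  257  154   26 2823]
6.5 39.8 | 7.1 29.4 | 7.7 19.0 | 7.8 8.6 | 8.4 -1.7 | 7.8 -12.1 | 8.4 -22.4 | 8.4 -32.8 |
```

jog_arm:
  targets:
    - {"xyz": [0.01, 0, 0.12], "spin": -0.2}
    - {"xyz": [0, 0, 0.12], "spin": 0}
    - {"xyz": [0, 0, 0.12], "spin": 0}
    - {"xyz": [0, 0, 0], "spin": 0}
    - {"xyz": [0, 0, 0], "spin": 0}
    - {"xyz": [0, 0, 0], "spin": 0}
    - {"xyz": [0, 0, 0], "spin": 0}
    - {"xyz": [0, 0, 0], "spin": 0}
    - {"xyz": [0, 0, 0], "spin": 0}
    - {"xyz": [0, 0, 0], "spin": 0}

```text
time: 15.7
tool_pos: [561.2, -179.7, 59.7]
tcp_rot: [3.142, -0.0, 0.211]
contact_force: [0.2, 0.5, 0.8]
grip_width: 0.3
finger_force: 0.0
```

jog_arm:
  targets:
    - {"xyz": [0, 0, 0.06], "spin": 0}
    - {"xyz": [0, 0, 0.048], "spin": 0}
    - {"xyz": [0.047, 0, 0.015], "spin": 0}
    - {"xyz": [0.046, 0, 0.02], "spin": 0}
    - {"xyz": [0.044, 0, 0.023], "spin": 0}
    - {"xyz": [0.042, 0, 0.026], "spin": 0}
    - {"xyz": [0.04, 0, 0.03], "spin": 0}
    - {"xyz": [0.039, 0, 0.032], "spin": 0}
    - {"xyz": [0, 0, 0], "spin": 0}
    - {"xyz": [0, 0, 0], "spin": 0}

```text
time: 16.95
tool_pos: [581.4, -175.3, 39.4]
tcp_rot: [-3.141, 0.0, 0.211]
contact_force: [-1.5, -0.9, 2.7]
grip_width: 0.5
finger_force: 1.4
```

jog_arm:
  targets:
    - {"xyz": [0.035, 0, 0.035], "spin": 0}
    - {"xyz": [0.034, 0, 0.038], "spin": 0}
    - {"xyz": [0.03, 0, 0.039], "spin": 0}
    - {"xyz": [0.026, 0, 0.042], "spin": 0}
    - {"xyz": [0.024, 0, 0.044], "spin": 0}
    - {"xyz": [0.021, 0, 0.045], "spin": 0}
    - {"xyz": [0.008, 0, 0.019], "spin": 0}
    - {"xyz": [0, 0, 0], "spin": 0}
    - {"xyz": [0, 0, 0], "spin": 0}
    - {"xyz": [0, 0, 0], "spin": 0}

```text
time: 18.2
tool_pos: [595.3, -172.4, 18.5]
tcp_rot: [3.142, -0.0, 0.211]
contact_force: [0.2, -0.4, 1.2]
grip_width: 0.3
finger_force: 0.7
```

jog_arm:
  targets:
    - {"xyz": [0, 0, 0], "spin": 0}
    - {"xyz": [0, 0, 0], "spin": 0}
    - {"xyz": [0, 0, 0], "spin": 0}
    - {"xyz": [0, 0, 0], "spin": 0}
    - {"xyz": [0, 0, 0], "spin": 0}
    - {"xyz": [0, 0, 0], "spin": 0}
    - {"xyz": [0, 0, 0], "spin": 0}
    - {"xyz": [0, 0, 0], "spin": 0}
    - {"xyz": [0, 0, 0], "spin": 0}
    - {"xyz": [0, 0, 0], "spin": 0}

```text
time: 19.45
tool_pos: [595.3, -172.5, 18.5]
tcp_rot: [3.141, -0.0, 0.211]
contact_force: [1.0, -0.4, 1.0]
grip_width: 0.1
finger_force: 0.7
```

```bash
python3 - 2>/dev/null <<'E'
from h import *
a=np.mean([bot.capture('side').astype(float) for _ in range(3)],0); cv2.imwrite(f'pics/R_side.png',a)
c=bot.get_calibration('side')
def rect(f,x,y0,y,th=.92):
    img=cv2.imread(f)
    ex=np.array([np.cos(y),np.sin(y),0]); ey=np.array([-np.sin(y),np.cos(y),0]); B=np.array([x,y0,0])+50*ex
    up=-ex*np.cos(th)+np.array([0,0,np.sin(th)])
    src=np.float32([proj(c,B+up*s+ey*w) for s,w in((0,-55),(0,55),(100,55),(100,-55))])
    M=cv2.getPerspectiveTransform(src,np.float32([(0,300),(330,300),(330,0),(0,0)]))
    ce=src.mean(0).astype(int); cr=cv2.resize(img[ce[1]-30:ce[1]+30,ce[0]-40:ce[0]+40],(400,300),interpolation=2)
    return np.hstack([cv2.warpPerspective(img,M,(330,300)),cr])
cv2.imwrite('pics/under.png',cv2.convertScaleAbs(np.vstack([rect('pics/L_side.png',517,197.5,.11),rect('pics/R_side.png',486.4,-194,.205)]),alpha=1.6))
E
```

```text
(no output)
```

View pics/under.png

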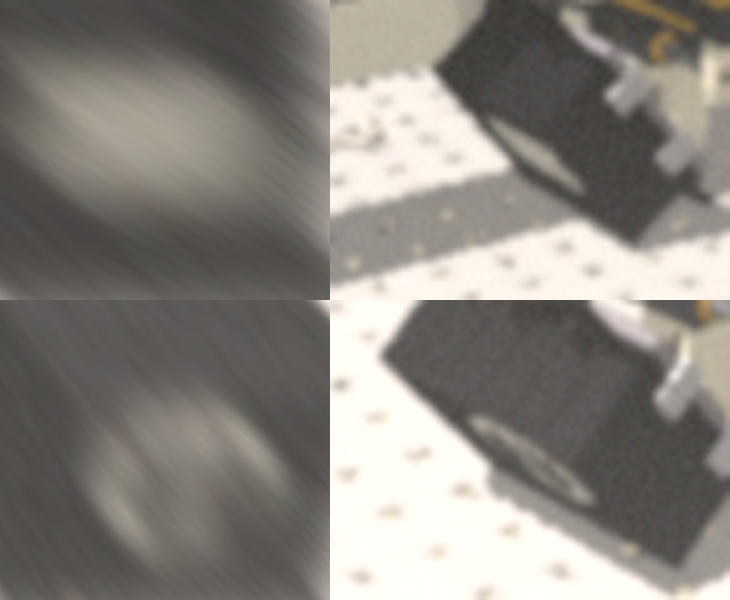

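jog_arm:
  targets:
    - {"xyz": [-0.008, 0, -0.019], "spin": 0}
    - {"xyz": [-0.021, 0, -0.045], "spin": 0}
    - {"xyz": [-0.024, 0, -0.044], "spin": 0}
    - {"xyz": [-0.026, 0, -0.042], "spin": 0}
    - {"xyz": [-0.03, 0, -0.039], "spin": 0}
    - {"xyz": [-0.034, 0, -0.038], "spin": 0}
    - {"xyz": [-0.035, 0, -0.035], "spin": 0}
    - {"xyz": [-0.039, 0, -0.032], "spin": 0}
    - {"xyz": [-0.04, 0, -0.03], "spin": 0}
    - {"xyz": [-0.042, 0, -0.026], "spin": 0}

```text
time: 20.85
tool_pos: [573.1, -177.2, 47.7]
tcp_rot: [3.141, -0.003, 0.211]
contact_force: [2.5, 4.3, 10.3]
grip_width: 0.6
finger_force: 4.8
```

jog_arm:
  targets:
    - {"xyz": [-0.044, 0, -0.023], "spin": 0}
    - {"xyz": [-0.046, 0, -0.02], "spin": 0}
    - {"xyz": [-0.047, 0, -0.015], "spin": 0}
    - {"xyz": [0, 0, -0.02], "spin": 0}
    - {"xyz": [0, 0, -0.02], "spin": 0}
    - {"xyz": [0, 0, -0.03], "spin": 0}
    - {"xyz": [0, 0, -0.1], "spin": 0}
    - {"xyz": [0, 0, -0.6], "spin": -0.5}
    - {"xyz": [0, 0, -0.7], "spin": -1}
    - {"xyz": [0, 0, -0.7], "spin": -1}

```text
time: 22.1
tool_pos: [560.7, -179.7, 226.5]
tcp_rot: [-3.141, 0.001, 0.464]
contact_force: [0.3, -0.3, 0.7]
grip_width: 0.6
finger_force: 0.0
```

jog_arm:
  targets:
    - {"xyz": [0, 0, -0.5], "spin": -1}
    - {"xyz": [0, 0, 0], "spin": -1}
    - {"xyz": [0, 0, 0], "spin": -1}
    - {"xyz": [0, 0, 0], "spin": -1}
    - {"xyz": [0, 0, 0], "spin": -1}
    - {"xyz": [0, 0, 0], "spin": -1}
    - {"xyz": [0, 0, 0], "spin": -1}
    - {"xyz": [0, 0, 0], "spin": -1}
    - {"xyz": [0, 0, 0], "spin": -1}
    - {"xyz": [0, 0, 0], "spin": -1}
  gripper: 65

```text
time: 23.35
tool_pos: [560.8, -179.7, 264.7]
tcp_rot: [-3.141, -0.0, 1.464]
contact_force: [-0.0, 0.1, -0.5]
grip_width: 59.6
finger_force: 0.0
```

Run:
```python
from h import *
import pickle
c2=pickle.load(open('w2.pkl','rb'));c1=pickle.load(open('w1.pkl','rb'))
print('box',onz(c1,421,242,14),'tape',onz(c1,577,237,19),'sd',onz(c1,625,72,8),onz(c2,605,185,8),onz(c2,628,90,4),'dropper',onz(c2,568,46,5),'obj',onz(c2,488,36,5))
c=bot.get_calibration('wrist'); o=bot.get_obs(); print(o['tool_pos'],o['tcp_rot'],o['time'],o['grip_width'])
im=bot.capture('wrist'); cv2.imwrite('pics/w5.png',im); pickle.dump(c,open('w5.pkl','wb'))
m=(im.max(2)<60).astype(np.uint8); m[280:]=0
n,l,s,ce=cv2.connectedComponentsWithStats(m)
for i in range(1,n):
    if s[i,4]>250: print(s[i],ce[i].round(),onz(c,*ce[i],51).round(1))
```

```text
box [ 341.29491118 -132.6896484    14.        ] tape [ 349.94843197 -340.34586679   19.        ] sd [ 558.1301606  -376.35759057    8.        ] [ 557.74397825 -374.94824131    8.        ] [ 677.68192271 -387.83513714    4.        ] dropper [ 724.85692282 -299.2781783     5.        ] obj [ 731.97897146 -198.66760928    5.        ]
[ 560.83918745 -179.74077015  264.74148088] [-3.14095998e+00 -7.86026764e-05  1.46394976e+00] 23.35 59.616471172542965
[ 69   0  19  24 256] [78. 11.] [360.4  29.1  51. ]
[   0   21   61  161 6568] [ 22. 112.] [280.2 -51.8  51. ]
[ 533   61   57  122 1056] [557. 114.] [ 802.4 -111.7   51. ]
[564  95  56  50 755] [584. 121.] [ 830.3 -120.    51. ]
[ 256  162   79  103 2610] [307. 208.] [ 549.5 -179.2   51. ]
[509 177  40  36 635] [528. 195.] [ 774.8 -188.7   51. ]
[ 517  223  115   57 5092] [572. 254.] [ 827.2 -258.    51. ]
[187 252  28  28 395] [202. 270.] [ 431.  -233.5   51. ]
```

jog_arm:
  targets:
    - {"xyz": [0, 0, 0.3], "spin": -1}
    - {"xyz": [0, 0, 0.3], "spin": -1}
    - {"xyz": [0, 0, 0.3], "spin": -1.0}
    - {"xyz": [0, 0, 0], "spin": -0.12}
    - {"xyz": [-0.378, -0.316, 0], "spin": 0}
    - {"xyz": [-0.378, -0.316, 0], "spin": 0}
    - {"xyz": [-0.378, -0.316, 0], "spin": 0}
    - {"xyz": [0, 0, 0.6], "spin": 0}
    - {"xyz": [0, 0, 0.6], "spin": 0}
    - {"xyz": [0, 0, 0.6], "spin": 0}

```text
time: 24.65
tool_pos: [505.8, -284.7, 49.0]
tcp_rot: [3.14, 0.002, 1.769]
contact_force: [-0.2, -0.0, -1.0]
grip_width: 59.3
finger_force: 0.0
```

jog_arm:
  targets:
    - {"xyz": [0, 0, 0.2], "spin": 0}
    - {"xyz": [0, 0, 0.2], "spin": 0}
    - {"xyz": [0, 0, 0.07], "spin": 0}
    - {"xyz": [0, 0, 0], "spin": 0}
    - {"xyz": [0.1, 0, 0], "spin": 0}
    - {"xyz": [0.1, 0, 0], "spin": 0}
    - {"xyz": [0.05, 0, 0], "spin": 0}
    - {"xyz": [0.05, 0, 0], "spin": 0}
    - {"xyz": [0.05, 0, 0], "spin": 0}
    - {"xyz": [0, 0, 0], "spin": 0}

```text
time: 25.9
tool_pos: [499.7, -256.4, 11.3]
tcp_rot: [3.141, 0.0, 1.773]
contact_force: [1.3, -0.1, 1.5]
grip_width: 60.0
finger_force: 0.5
```

jog_arm:
  targets:
    - {"xyz": [0.06, 0.01, 0], "spin": 0}
    - {"xyz": [0.1, 0.013, 0], "spin": 0.2}
    - {"xyz": [0.1125, 0.012, 0], "spin": 0.2}
    - {"xyz": [0.1125, 0.01, 0], "spin": 0.2}
    - {"xyz": [0.1125, 0.007, 0], "spin": 0.2}
    - {"xyz": [0.1125, 0.005, 0], "spin": 0.2}
    - {"xyz": [0.1125, 0.003, 0], "spin": 0.2}
    - {"xyz": [0.1125, 0, 0], "spin": 0.2}
    - {"xyz": [0.1125, -0.002, 0], "spin": 0.2}
    - {"xyz": [0.1125, -0.004, 0], "spin": 0.2}

```text
time: 27.15
tool_pos: [493.1, -171.1, 11.2]
tcp_rot: [3.141, 0.0, 1.591]
contact_force: [-0.0, -5.4, 3.5]
grip_width: 59.9
finger_force: 2.6
```

```bash
cat > lid.py <<'E'
# lid outline in the fixed cameras: grey top face, from black ledges' blobs
from h import *
import sys
o=bot.get_obs(); print(o['tool_pos'].round(1),o['tcp_rot'][2].round(3),o['contact_force'].round(1),o['time'])
im=bot.capture('scene'); cv2.imwrite('pics/s_%d.png'%(o['time']*100),im); c=bot.get_calibration('scene')
m=((im.max(2)<55)).astype(np.uint8); n,l,s,ce=cv2.connectedComponentsWithStats(m)
for i in range(1,n):
    if 60<s[i,4]<4000 and 200<ce[i][0]<460 and 170<ce[i][1]<340: print(s[i],ce[i].round(),onz(c,*ce[i],50).round(0))
E
python3 lid.py
```

```text
[ 493.1 -171.1   11.2] 1.591 [-0.  -5.4  3.5] 27.15
[305 184  62  37 900] [335. 205.] [528. 140.  50.]
[429 186  16  15 102] [437. 195.] [778. 250.  50.]
[ 241  210   95   82 1480] [302. 248.] [493. -68.  50.]
[414 213  14  20 194] [420. 223.] [745.  96.  50.]
[256 259  19  12 108] [263. 265.] [ 427. -148.   50.]
[275 269  28  22 443] [288. 280.] [ 495. -190.   50.]
[388 319  11  18 126] [394. 328.] [ 727. -290.   50.]
```

jog_arm:
  targets:
    - {"xyz": [0.12, -0.002, 0], "spin": 0.2}
    - {"xyz": [0.12, -0.005, 0], "spin": 0.2}
    - {"xyz": [0.12, -0.008, 0], "spin": 0.2}
    - {"xyz": [0.12, -0.009, 0], "spin": 0.1}
    - {"xyz": [0.12, -0.009, 0], "spin": 0}
    - {"xyz": [0.12, -0.009, 0], "spin": 0}
    - {"xyz": [0.12, -0.009, 0], "spin": 0}
    - {"xyz": [0.12, -0.009, 0], "spin": 0}
    - {"xyz": [0.11, -0.009, 0], "spin": 0}
    - {"xyz": [0.09, -0.006, 0], "spin": 0}

```text
time: 28.45
tool_pos: [489.9, -78.0, 11.0]
tcp_rot: [-3.141, -0.0, 1.523]
contact_force: [-0.2, -3.7, 1.2]
grip_width: 59.8
finger_force: 1.7
```

```bash
python3 lid.py
```

```text
[489.9 -78.   11. ] 1.523 [-0.2 -3.7  1.2] 28.45
[ 252  187  115   81 2118] [321. 219.] [508.  67.  50.]
[429 186  16  15 104] [437. 194.] [778. 250.  50.]
[413 213  15  20 230] [420. 223.] [745.  99.  50.]
[268 234  13  11  76] [274. 240.] [420. -49.  50.]
[285 245  27  21 391] [298. 256.] [492. -99.  50.]
[388 319  11  18 120] [394. 329.] [ 727. -291.   50.]
```

jog_arm:
  targets:
    - {"xyz": [-0.5, 0, 0], "spin": 0}
    - {"xyz": [0, 0, -0.7], "spin": 0}
    - {"xyz": [0, 0, -0.7], "spin": 0}
    - {"xyz": [0, 0, -0.7], "spin": 0}
    - {"xyz": [0, 0, -0.7], "spin": 0}
    - {"xyz": [0.43, -0.417, -0.1], "spin": 0}
    - {"xyz": [0.43, -0.417, -0.1], "spin": 0}
    - {"xyz": [0.43, -0.417, -0.1], "spin": 0}
    - {"xyz": [0, 0, 0], "spin": 1}
    - {"xyz": [0, 0, 0], "spin": 1}
  gripper: 100

```text
time: 29.75
tool_pos: [392.3, -9.6, 259.0]
tcp_rot: [-3.141, -0.001, 1.321]
contact_force: [0.7, -0.6, -0.6]
grip_width: 91.7
finger_force: 0.0
```

jog_arm:
  targets:
    - {"xyz": [0, 0, 0], "spin": 1}
    - {"xyz": [0, 0, 0], "spin": 1}
    - {"xyz": [0, 0, 0], "spin": 1}
    - {"xyz": [0, 0, 0], "spin": 1}
    - {"xyz": [0, 0, 0], "spin": 1}
    - {"xyz": [0, 0, 0], "spin": 1}
    - {"xyz": [0, 0, 0], "spin": 1}
    - {"xyz": [0, 0, 0], "spin": 1}
    - {"xyz": [0, 0, 0], "spin": 1}
    - {"xyz": [0, 0, 0], "spin": 1}

```text
time: 31.0
tool_pos: [392.5, -10.0, 258.6]
tcp_rot: [-3.14, 0.001, 0.32]
contact_force: [0.3, 0.1, -0.6]
grip_width: 91.7
finger_force: 0.0
```

jog_arm:
  targets:
    - {"xyz": [0, 0, 0], "spin": 1}
    - {"xyz": [0, 0, 0], "spin": 1}
    - {"xyz": [0, 0, 0], "spin": 1}
    - {"xyz": [0, 0, 0], "spin": 0.75}
    - {"xyz": [0, 0, 0], "spin": 0}
    - {"xyz": [0, 0, 0], "spin": 0}
    - {"xyz": [0, 0, 0], "spin": 0}
    - {"xyz": [0, 0, 0], "spin": 0}
    - {"xyz": [0, 0, 0], "spin": 0}
    - {"xyz": [0, 0, 0], "spin": 0}

```text
time: 32.25
tool_pos: [393.1, -10.7, 259.0]
tcp_rot: [-3.142, -0.0, -0.052]
contact_force: [-0.8, 0.2, -0.2]
grip_width: 91.6
finger_force: 0.0
```

Run:
```python
from h import *
c=bot.get_calibration('wrist'); o=bot.get_obs(); print(o['tool_pos'],o['tcp_rot'],o['time'],o['grip_width'])
im=bot.capture('wrist'); cv2.imwrite('pics/w6.png',im)
m=(im.max(2)<50).astype(np.uint8); m[278:]=0
n,l,s,ce=cv2.connectedComponentsWithStats(m)
for i in range(1,n):
    if s[i,4]>400:
        p=np.argwhere(l==i)[:,::-1].astype(np.float32); b=cv2.boxPoints(cv2.minAreaRect(p))
        print(s[i],ce[i].round(),onz(c,*ce[i],51).round(1)[:2],'corners',[onz(c,*q,51).round(1)[:2].tolist() for q in b])
```

```text
[393.08649323 -10.68614697 259.03852771] [-3.14155283e+00 -3.32136288e-05 -5.21268109e-02] 32.25 91.64033361722838
[  28    0   89   44 2648] [72. 19.] [583.1 206.2] corners [[595.0, 249.1], [603.0, 167.7], [573.7, 164.1], [564.6, 246.4]]
[ 259   10  110   37 3207] [311.  28.] [558.5 -11.9] corners [[545.8, 35.9], [575.8, 33.4], [570.7, -63.0], [540.6, -62.2]]
[  55   23  121  157 3903] [132. 125.] [484.6 163.5] corners [[453.4, 255.5], [575.9, 151.1], [530.9, 80.4], [402.2, 178.7]]
[ 255  159  100   32 2406] [312. 174.] [427.9  -5.1] corners [[445.4, 48.5], [440.4, -46.5], [410.4, -45.7], [415.5, 51.4]]
```

jog_arm:
  targets:
    - {"xyz": [0, -0.08, 0.7], "spin": 0}
    - {"xyz": [0, 0, 0.7], "spin": 0}
    - {"xyz": [0, 0, 0.7], "spin": 0}
    - {"xyz": [0, 0, 0.7], "spin": 0}
    - {"xyz": [0, 0, 0.28], "spin": 0}
    - {"xyz": [0, 0, 0], "spin": 0}
    - {"xyz": [0.12, 0, 0], "spin": 0}
    - {"xyz": [0.12, 0, 0], "spin": 0}
    - {"xyz": [0.08, 0, 0], "spin": 0}
    - {"xyz": [0.06, 0, 0], "spin": 0}

```text
time: 33.55
tool_pos: [424.7, -6.0, 13.1]
tcp_rot: [3.141, -0.001, -0.052]
contact_force: [0.2, -0.4, -0.3]
grip_width: 91.9
finger_force: 0.0
```

jog_arm:
  targets:
    - {"xyz": [0.06, 0, 0], "spin": 0}
    - {"xyz": [0.06, 0, 0], "spin": 0}
    - {"xyz": [0.08, 0, 0], "spin": 0}
    - {"xyz": [0.1, 0, 0], "spin": 0}
    - {"xyz": [0.12, 0, 0], "spin": 0}
    - {"xyz": [0.12, 0, 0], "spin": 0}
    - {"xyz": [0.12, 0, 0], "spin": 0}
    - {"xyz": [0.12, 0, 0], "spin": 0}
    - {"xyz": [0.12, 0, 0], "spin": 0}
    - {"xyz": [0.12, 0, 0], "spin": 0}

```text
time: 34.8
tool_pos: [506.0, -10.2, 12.6]
tcp_rot: [-3.142, -0.0, -0.052]
contact_force: [-0.8, -0.6, -1.0]
grip_width: 91.9
finger_force: 1.0
```

```bash
cat > fin.py <<'E'
from h import *
o=bot.get_obs(); c=bot.get_calibration('wrist'); im=bot.capture('wrist'); cv2.imwrite('pics/wf_%d.png'%(o['time']*100),im)
print(o['tool_pos'].round(1),o['contact_force'].round(1),o['time'])
m=(im.max(2)<50).astype(np.uint8); m[278:]=0
n,l,s,ce=cv2.connectedComponentsWithStats(m)
for i in range(1,n):
    if s[i,4]>400:
        p=np.argwhere(l==i)[:,::-1].astype(np.float32); b=cv2.boxPoints(cv2.minAreaRect(p))
        print(s[i],ce[i].round(),[onz(c,*q,51).round(1)[:2].tolist() for q in b])
E
python3 fin.py
```

```text
[506.  -10.2  12.6] [-0.8 -0.6 -1. ] 34.8
```

```bash
python3 lid.py
```

```text
[507.5 -10.4  12.8] -0.052 [-0.1  0.1  1.2] 34.85
[ 296  174   71   53 1272] [328. 201.] [504. 157.  50.]
[429 186  16  15 107] [437. 194.] [778. 250.  50.]
[413 213  15  20 234] [420. 223.] [745.  99.  50.]
[287 228  36  13 142] [307. 233.] [489.  -1.  50.]
[313 230  64  43 988] [345. 256.] [594. -78.  50.]
[389 319  10  18 119] [394. 329.] [ 727. -291.   50.]
```

jog_arm:
  targets:
    - {"xyz": [0.12, 0, 0], "spin": 0}
    - {"xyz": [0.12, 0, 0], "spin": 0}
    - {"xyz": [0.12, 0, 0], "spin": 0}
    - {"xyz": [0.12, 0, 0], "spin": 0}
    - {"xyz": [0.12, 0, 0], "spin": 0}
    - {"xyz": [0.12, 0, 0], "spin": 0}
    - {"xyz": [0.12, 0, 0], "spin": 0}
    - {"xyz": [0.1, 0, 0], "spin": 0}
    - {"xyz": [0.1, 0, 0], "spin": 0}
    - {"xyz": [0.06, 0, 0], "spin": 0}

```text
time: 36.15
tool_pos: [593.7, -14.8, 12.6]
tcp_rot: [3.142, -0.0, -0.052]
contact_force: [-3.9, -0.3, 1.6]
grip_width: 91.9
finger_force: 2.0
```

jog_arm:
  targets:
    - {"xyz": [0.03, 0, 0], "spin": 0}
    - {"xyz": [0.03, 0, 0], "spin": 0}
    - {"xyz": [0.025, 0, 0], "spin": 0}
    - {"xyz": [0.02, 0, 0], "spin": 0}
    - {"xyz": [0, 0, 0], "spin": 0}
    - {"xyz": [0, 0, 0], "spin": 0}
    - {"xyz": [0, 0, 0], "spin": 0}
    - {"xyz": [0, 0, 0], "spin": 0}
    - {"xyz": [0, 0, 0], "spin": 0}
    - {"xyz": [0, 0, 0], "spin": 0}

```text
time: 37.4
tool_pos: [601.9, -15.2, 12.8]
tcp_rot: [3.142, -0.001, -0.052]
contact_force: [0.9, -0.4, 0.3]
grip_width: 91.4
finger_force: 0.0
```

jog_arm:
  targets:
    - {"xyz": [0.02, 0, 0], "spin": 0}
    - {"xyz": [0.02, 0, 0], "spin": 0}
    - {"xyz": [0.02, 0, 0], "spin": 0}
    - {"xyz": [0.02, 0, 0], "spin": 0}
    - {"xyz": [0.02, 0, 0], "spin": 0}
    - {"xyz": [0, 0, 0], "spin": 0}
    - {"xyz": [0, 0, 0], "spin": 0}
    - {"xyz": [0, 0, 0], "spin": 0}
    - {"xyz": [0, 0, 0], "spin": 0}
    - {"xyz": [0, 0, 0], "spin": 0}

```text
time: 38.65
tool_pos: [609.0, -15.5, 12.7]
tcp_rot: [-3.142, 0.001, -0.052]
contact_force: [-5.0, 0.6, 4.5]
grip_width: 91.9
finger_force: 2.6
```

jog_arm:
  targets:
    - {"xyz": [0.02, 0, 0], "spin": 0}
    - {"xyz": [0.02, 0, 0], "spin": 0}
    - {"xyz": [0, 0, 0], "spin": 0}
    - {"xyz": [0, 0, 0], "spin": 0}
    - {"xyz": [0, 0, 0], "spin": 0}
    - {"xyz": [0, 0, 0], "spin": 0}
    - {"xyz": [0, 0, 0], "spin": 0}
    - {"xyz": [0, 0, 0], "spin": 0}
    - {"xyz": [0, 0, 0], "spin": 0}
    - {"xyz": [0, 0, 0], "spin": 0}

```text
time: 39.9
tool_pos: [611.5, -15.6, 12.6]
tcp_rot: [-3.141, 0.003, -0.052]
contact_force: [-8.7, 0.5, 6.4]
grip_width: 91.8
finger_force: 4.1
```

jog_arm:
  targets:
    - {"xyz": [0.02, 0, 0], "spin": 0}
    - {"xyz": [0.01, 0, 0], "spin": 0}
    - {"xyz": [0, 0, 0], "spin": 0}
    - {"xyz": [0, 0, 0], "spin": 0}
    - {"xyz": [0, 0, 0], "spin": 0}
    - {"xyz": [0, 0, 0], "spin": 0}
    - {"xyz": [0, 0, 0], "spin": 0}
    - {"xyz": [0, 0, 0], "spin": 0}
    - {"xyz": [0, 0, 0], "spin": 0}
    - {"xyz": [0, 0, 0], "spin": 0}

```text
time: 41.15
tool_pos: [611.4, -15.6, 12.6]
tcp_rot: [-3.141, 0.008, -0.052]
contact_force: [-17.9, 0.1, 12.5]
grip_width: 91.6
finger_force: 8.5
```

jog_arm:
  targets:
    - {"xyz": [-0.02, 0, 0], "spin": 0}
    - {"xyz": [-0.02, 0, 0], "spin": 0}
    - {"xyz": [-0.02, 0, 0], "spin": 0}
    - {"xyz": [-0.1, 0, 0], "spin": 0}
    - {"xyz": [-0.5, 0, 0], "spin": 0}
    - {"xyz": [-0.5, 0, 0], "spin": 0}
    - {"xyz": [0, 0, -0.7], "spin": 0}
    - {"xyz": [0, 0, -0.7], "spin": 0}
    - {"xyz": [0, 0, -0.7], "spin": 0}
    - {"xyz": [0, 0, -0.7], "spin": 0}

```text
time: 42.4
tool_pos: [522.2, -11.0, 238.6]
tcp_rot: [3.141, -0.001, -0.052]
contact_force: [0.7, -0.6, -1.3]
grip_width: 91.9
finger_force: 0.0
```

jog_arm:
  targets:
    - {"xyz": [0, 0, 0], "spin": 0}
    - {"xyz": [0, 0, 0], "spin": 0}
    - {"xyz": [0, 0, 0], "spin": 0}
    - {"xyz": [0, 0, 0], "spin": 0}
    - {"xyz": [0, 0, 0], "spin": 0}
    - {"xyz": [0, 0, 0], "spin": 0}
    - {"xyz": [0, 0, 0], "spin": 0}
    - {"xyz": [0, 0, 0], "spin": 0}
    - {"xyz": [0, 0, 0], "spin": 0}
    - {"xyz": [0, 0, 0], "spin": 0}

```text
time: 43.65
tool_pos: [522.5, -11.1, 236.7]
tcp_rot: [3.142, -0.0, -0.052]
contact_force: [-0.9, 0.2, -0.4]
grip_width: 92.0
finger_force: 0.0
```

```bash
python3 fin.py; python3 lid.py
```

```text
[522.5 -11.1 236.7] [-0.9  0.2 -0.4] 43.65
[ 254   94  130   41 3519] [318. 115.] [[598.2, 43.5], [631.8, 40.1], [625.2, -71.8], [591.4, -71.1]]
[  35  138  144  107 4185] [109. 175.] [[565.7, 268.0], [628.5, 223.7], [566.7, 93.8], [499.8, 131.1]]
[522.5 -11.  236.7] -0.052 [-0.7 -0.4  0.1] 43.7
[304 185  63  36 911] [335. 205.] [528. 139.  50.]
[429 186  16  15 108] [437. 194.] [779. 251.  50.]
[413 213  15  20 201] [420. 223.] [745.  95.  50.]
[347 232  19  22 247] [355. 242.] [607. -18.  50.]
[358 237  64  39 862] [391. 261.] [697. -74.  50.]
[388 319  11  18 123] [394. 329.] [ 727. -291.   50.]
```

```bash
python3 -c "
from plant import bot
print(bot.close_job())"
```

```text
the job is handed in; nothing more can be done
None
```

I tipped both trays and let them down gently. The ring stamp is under the right-hand tray, and I pushed it home against the bay's back stop (about 18 N with no further movement). The left-hand tray measured within about 3 mm of its start, no bystander was touched as far as I could tell, and the job is handed in with no verdict returned.

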